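# Hold down a steel bar with a quarter-turn T-head clamp

## Task

Slide the steel bar along its channel on the aluminium fixture (without lifting it out) until it is fully home against the end stop. Then take the T-headed hold-down from its parking block, lower its head through the slot beside the channel with its arm lying along the slot so that its collar sits flat on the plate, and swing the arm a quarter turn until it lies square across the bar, locking the head under the plate. Leave the other things on the bench where they are.

Things in the scene. Friction and masses are not known exactly. Their poses are not given: they have to be found in the camera images.
- fixture: Aluminium plate fixed to the bench, 200 mm (x) by 130 mm (y), 32 mm high; origin at the centre of its underside. Its x runs along the slot and the bar channel towards the end stop, y from the slot across to the channel, z up. Channel: floor is the plate's top; two rails 6 mm high, 8 mm wide, 21 mm apart; a steel end stop 18 mm high, 37 mm wide, stands across it.
- slot (a point): Centre of the slot's mouth, in the fixture's top face, at x +30, y -22 mm from the plate's middle; axes as the fixture's. The slot is 36 mm (x) by 13 mm (y), widened in its middle to a round bore of 20 mm. The plate is 8 mm thick there, over a pocket 18 mm deep in which the head has room to turn.
- bar_home (a point): Where the centre of the bar is when home: 46 mm in +y and 9 mm above point slot, axes as the fixture's. The end stop's face is 50 mm further in +x; the rails start 130 mm before this point.
- bar_center (a point): Centre of the loose ground steel bar, 18x18x100 mm, 0.24 kg, long along its own y. It lies in the channel, on the plate's top, 25 to 60 mm short of the end stop, and slides freely (1.5 mm play each side); its upper 12 mm stand clear of the rails. Its end away from the stop can be pushed.
- anchor_grip (a point): Centre of the grip block on top of the loose steel T-headed hold-down (0.25 kg), on its upright axis. The block is 34 mm long (own x), 14 mm wide (own y), 24 mm high. Own z is up, own x points along the arm. Below this point: arm top 12 mm down, arm underside = collar top 24 mm, collar underside 44 mm. Starts upright at some yaw, collar on the parking block. Seated, this point is 44 mm above point slot.
- anchor_head (a point): Centre of the hold-down's T-head, 58 mm below anchor_grip. The head is 30 mm long (own x, same direction as the arm), 10 mm wide, 7 mm thick, with a 2.5 mm smaller nose below. Above it a round boss, 17 mm diameter, 10.5 mm long, then the collar, 44 mm diameter, 20 mm high. Seated, the head is 14 mm below point slot and the hold-down turns freely; nothing stops it at a quarter turn.
- anchor_tip (a point): End of the hold-down's arm: 64 mm along own x from the axis, 18 mm below anchor_grip, at the arm's mid-height. The arm is 14 mm wide, 12 mm high, flat-sided, round-ended. Seated, its underside is 20 mm above the plate, 2 mm above the bar's top; a light push on its side swings it.
- dock: Parking block fixed to the bench: grey plastic, 64x64 mm, 32 mm high, with a round hole of 34 mm in its top in which the hold-down's head hangs free. Origin at the centre of its underside.
- alu_block: Bystander, to be left alone: drilled aluminium block, 32x44x22 mm; origin at the centre of its underside.
- puck: Bystander, to be left alone: black round mounted specimen, 30 mm diameter, 24 mm high; origin at the centre of its underside.
- key: Bystander, to be left alone: black hex key lying flat, 33x85x5 mm; origin at the centre of its underside.
- dish: Bystander, to be left alone: clear petri dish, 60 mm diameter, 14 mm high; origin at the centre of its underside.
- tape: Bystander, to be left alone: roll of tape lying flat, 67 mm diameter, 18 mm high; origin at the centre of its underside.
- jar: Bystander, to be left alone: paste jar, 47 mm diameter, 36 mm high; origin at the centre of its underside.
Not all that is in view belongs to the job. Leave any blue or orange look-alike of the part that bears anchor_grip alone.

How it is judged:
By the outcome, as a careful person would: the job done as asked, in the order asked, and still so for the second after the job is handed in, with the robot touching nothing.
It also fails if it takes over 66 s, if anything falls off the work surface, if the arm or the gripper's body presses on something with over 40 N, if the wrist force passes 120 N, or if a joint passes its speed limit or range.

## Robot

A 6-joint arm with a two-finger parallel gripper is mounted at the origin on a cart in front of the work surface, level with it; the furniture and walls round the work are solid. World frame = base frame: x ahead of the robot, y to its left, z up, the work surface at z = 0. Lengths are in m, angles in rad, forces in N, time in s.
With the tool pointing down it reaches from about 0.375 to 0.9 m from the base axis. Payload 3.1 kg.
Tool frame: the origin (TCP) lies midway between the tips of the shut fingers; the grasp point (between the pads) lies 19 mm behind it (robot.grip_depth is the distance from the TCP to the grasp point, in m); z points along the fingers, y is the direction in which the jaws open and shut (so a half turn about z gives the same grasp; the last joint's range is limited). The gripper opens to 87 mm and grips with 3 to 60 N. Pads are 19 mm wide; open, the fingers measure 117 mm over their backs; the gripper's body (75 mm by 190 mm) begins 51 mm behind the grasp point.
Start: joints at [-1.361, 0.527, 1.433, -0, 1.181, -0.178], TCP at [0.237, -0.578, 0.223] pointing down, gripper open.
Joint ranges: [-3.08, 3.08], [-0.75, 2.2], [0.22, 2.44], [-1.43, 4.57], [0, 2.65], [-2.85, 2.85]. Speed limits (rad/s): [2.79, 2.79, 3.14, 3.14, 3.14, 3.14].

## Interface

Orientations are given as a unit quaternion [x, y, z, w].
In Python, from rig import robot gives the robot as it stands.
- The arm moves only by the tool carry_out, never from a script. Its arguments are lists of equal length, an entry for each row: "dr": the turn, a rotation vector about the world's x, y, z in rad, a list of three; "translation": the shift along the world's x, y, z in cm, a list of three; "grip": the opening, from 0 (shut) to 1 (fully open). A call has 1 to 20 rows; each row is the pose to reach, as a shift and turn from the pose commanded when the call began; what a row does not reach only later rows make up. A row lasts 1/12 s, in which the tool goes at most 41.7 mm and 7.16 degrees, less where a joint would pass 70% of its speed; a pose out of reach is approached as far as the arm can. A call with a gripper value outside its range is refused whole. The fingers move at their own pace and stop on an object; "newtons" is the grip in N (left out, the last holds). Time passes only in rows, so rows that repeat a pose let the fingers close. It gives the time, the measured TCP pose, the force and the opening at its end, in the units of the state.
- robot.get_obs(): the state, without advancing time (a new reading comes with each control period).
- robot.camera(name): name is "scene" or "top" or "wrist"; returns a dict with "color" (400x640x3 uint8, blue, green, red), "camera_matrix" (3x3 intrinsics, pixels), "dist_coeffs" ([k1, k2, p1, p2, k3] as OpenCV has them; the pictures are not rectified), "T" (4x4, takes a point from camera to world coordinates). Camera axes: x right, y down, z forward; pixel columns grow to the right and rows downward; lengths in m; the calibration is good to about 2 mm. A picture is of the moment at which its call begins. There is no depth.
- robot.hand_in(): hands the job in, once; it reports no verdict.
The state is a dict: "time": time; "q": joint angles; "joint_velocities": joint speeds; "joint_torque": joint torques, N m; "position": TCP position; "tool_rot": TCP orientation; "ft_force": force on the tool from outside, world axes, zero at the start; "moment": the same for the moment, N m; "grip_width": finger opening in m.
Only numpy, scipy, OpenCV 4.12 (cv2) and the standard library are available. Lean on these libraries where they do the work, as an engineer would, in place of code of your own. Each camera call takes 0.05 s, during which the arm holds its last target. There are 200 camera calls.

## Working session

There is one attempt and no reset: what is moved stays moved. The work goes in short steps, Python scripts to look and compute and a tool call to move; the robot and the scene stay as the last step left them, time stands still between calls to the robot, and variables do not carry over. Pictures are saved under pics/ and viewed, about 8 in all and at most 12, crops included, and the job is handed in when it is done.

Besides the shell and the picture viewer there is one more tool, called after "Request:" by a JSON object that holds its "fn" and its "kwargs", one argument or row to a line. carry_out: Moves the arm, as the interface text tells. Its arguments: {"type":"object","properties":{"dr":{"type":"array"},"translation":{"type":"array"},"grip":{"type":"array"},"newtons":{"type":"number"}},"required":["dr","translation","grip"]}

```bash
ls; mkdir -p pics
python3 - <<'E'
from rig import robot
import cv2,numpy as np
o=robot.get_obs();print({k:np.round(v,3) for k,v in o.items()})
for n in("scene","top"):
    c=robot.camera(n);cv2.imwrite(f"pics/{n}0.png",c["color"]);print(n,c["camera_matrix"],c["dist_coeffs"],np.round(c["T"],3))
E
```

```text
pics
{'time': np.float64(0.0), 'q': array([-1.36 ,  0.528,  1.434,  0.   ,  1.181, -0.179]), 'joint_velocities': array([-0.001,  0.   ,  0.001, -0.   ,  0.   , -0.   ]), 'joint_torque': array([-1.0000e-03, -4.4004e+01, -1.7659e+01,  6.3000e-02,  5.8000e-02,
       -0.0000e+00]), 'position': array([ 0.237, -0.578,  0.222]), 'tool_rot': array([ 0.981,  0.193, -0.   , -0.001]), 'ft_force': array([ 0.701, -0.633,  0.888]), 'moment': array([-0.003, -0.009,  0.03 ]), 'grip_width': np.float64(0.087)}
scene [[429.31360169   0.         326.59003085]
 [  0.         429.31360169 200.36131757]
 [  0.           0.           1.        ]] [-0.06658869  0.          0.          0.          0.        ] [[-0.767 -0.295  0.569  0.008]
 [-0.641  0.321 -0.697  0.748]
 [ 0.023 -0.9   -0.436  0.501]
 [ 0.     0.     0.     1.   ]]
top [[418.2303963    0.         316.79132621]
 [  0.         418.2303963  194.27487316]
 [  0.           0.           1.        ]] [0.02159604 0.         0.         0.         0.        ] [[-0.007 -0.997  0.082  0.465]
 [-1.     0.008  0.006  0.063]
 [-0.007 -0.082 -0.997  1.036]
 [ 0.     0.     0.     1.   ]]
```

View pics/top0.png

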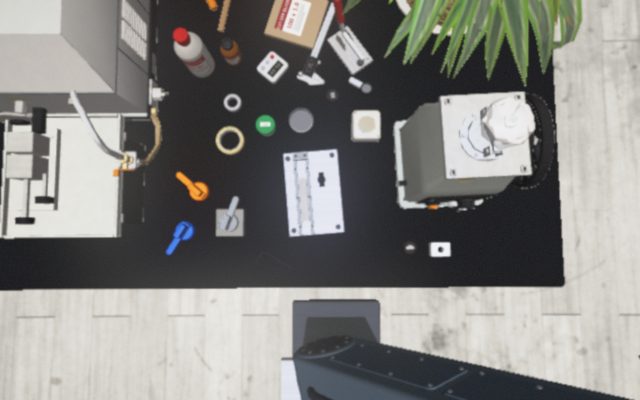

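View pics/scene0.png

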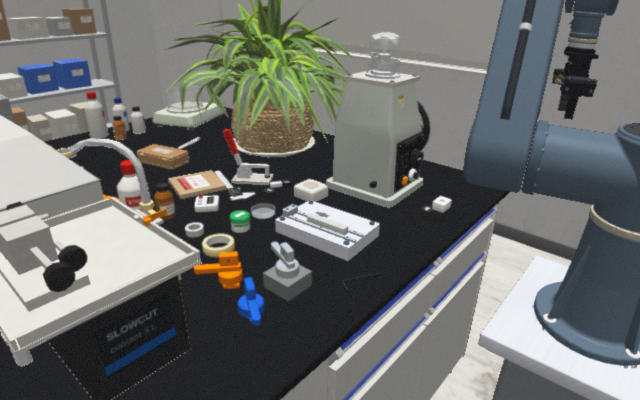

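```bash
cat > h.py <<'E'
from rig import robot
import cv2,numpy as np
from scipy.spatial.transform import Rotation as R
def ray(c,uv):
    p=cv2.undistortPoints(np.array(uv,float).reshape(-1,1,2),c["camera_matrix"],c["dist_coeffs"]).reshape(-1,2)
    T=c["T"];return T[:3,3],np.c_[p,np.ones(len(p))]@T[:3,:3].T
def onz(c,uv,z):
    o,d=ray(c,uv);z=np.broadcast_to(z,len(d));return o+d*((z-o[2])/d[:,2])[:,None]
def proj(c,P):
    T=np.linalg.inv(c["T"]);return cv2.projectPoints(np.array(P,float).reshape(-1,1,3),cv2.Rodrigues(T[:3,:3])[0],T[:3,3],c["camera_matrix"],c["dist_coeffs"])[0].reshape(-1,2)
E
python3 - <<'E'
import cv2
a=cv2.imread("pics/top0.png")[140:250,165:350]
b=cv2.imread("pics/scene0.png")[195:325,190:385]
f=lambda i:cv2.resize(i,None,fx=4,fy=4,interpolation=cv2.INTER_CUBIC)
cv2.imwrite("pics/c1.png",f(a));cv2.imwrite("pics/c2.png",f(b))
E
```

```text
(no output)
```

View pics/c1.png

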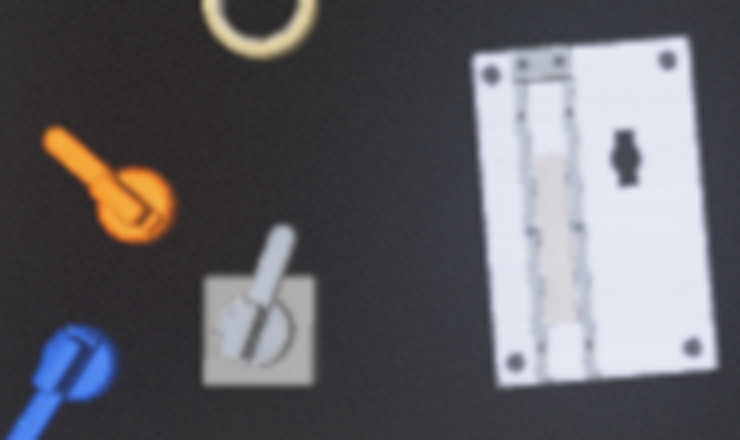

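View pics/c2.png

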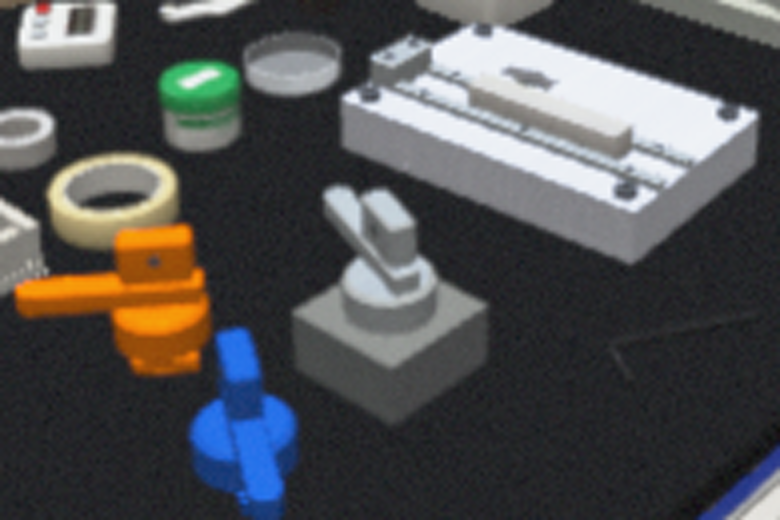

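The top crop shows the orange look-alike (~200,192), the blue one (~184,231), and a steel-grey one on the grey parking block (~230,222). The grey one fits the description: it is steel and parked, with its arm pointing up and right in the picture. The fixture's stop is at the top (~301,156), the slot at ~(321,180), and the bar runs from v≈178 to v≈220.

Run:
```python
from h import *
c=robot.camera("top");im=c["color"]
m=np.zeros(im.shape[:2],np.uint8);m[140:250,270:355]=(im[140:250,270:355].min(2)>120)*255
k=cv2.findContours(m,0,2)[0];k=max(k,key=cv2.contourArea)
q=cv2.boxPoints(cv2.minAreaRect(k));P=onz(c,q,.032);print("plate",q.round(1).tolist(),P.round(4).tolist())
print("sides",np.linalg.norm(np.diff(P,axis=0),axis=1),"centre",P.mean(0))
s=im[165:195,310:333].max(2);ys,xs=np.where(s<110);sc=[[310+xs.mean(),165+ys.mean()]];print("slot",sc,onz(c,sc,.032))
f=lambda u,v:[165.125-.5+u/4,140.125-.5+v/4]
print("bar ends",onz(c,[f(548,152),f(564,322)],.05).round(4))
print("stop",onz(c,[f(514,50),f(566,48),f(517,80),f(570,76)],.05).round(4))
d=[f(203,275),f(316,275),f(316,386),f(203,386)];D=onz(c,d,.032);print("dock",D.mean(0),np.linalg.norm(np.diff(D,axis=0),axis=1))
print("grip block top ctr z.088",onz(c,[f(258,333)],.088),"tip",onz(c,[f(284,230)],.064))
```

```text
plate [[282.29998779296875, 152.60000610351562], [337.70001220703125, 148.3000030517578], [344.20001220703125, 232.3000030517578], [288.70001220703125, 236.60000610351562]] [[0.6506, 0.153, 0.032], [0.66, 0.0183, 0.032], [0.4568, 0.0052, 0.032], [0.4475, 0.1377, 0.032]]
sides [0.13505433 0.20362506 0.13282287] centre [0.55371715 0.07854905 0.032     ]
slot [[np.float64(321.1276595744681), np.float64(179.19148936170214)]] [[0.58485368 0.05919951 0.032     ]]
bar ends [[0.5868 0.1055 0.05  ]
 [0.4861 0.0965 0.05  ]]
stop [[0.6482 0.1255 0.05  ]
 [0.6492 0.0945 0.05  ]
 [0.6301 0.1238 0.05  ]
 [0.6323 0.0922 0.05  ]]
dock [0.48282975 0.27956313 0.032     ] [0.06785491 0.06634959 0.06747316]
grip block top ctr z.088 [[0.48036025 0.26834772 0.088     ]] tip [[0.54052493 0.25901557 0.064     ]]
```

Request:
{"fn": "carry_out", "kwargs": {
  "dr": [
    [0, 0, -0.313],
    [0, 0, -0.313],
    [0, 0, -0.313],
    [0, 0, -0.313],
    [0, 0, -0.313],
    [0, 0, -0.313],
    [0, 0, -0.313],
    [0, 0, -0.313],
    [0, 0, -0.313],
    [0, 0, -0.313],
    [0, 0, -0.313],
    [0, 0, -0.313],
    [0, 0, -0.313],
    [0, 0, -0.313],
    [0, 0, -0.313],
    [0, 0, -0.313],
    [0, 0, -0.313],
    [0, 0, -0.313],
    [0, 0, -0.313],
    [0, 0, -0.313]
  ],
  "translation": [
    [20.5, 67, 0],
    [20.5, 67, 0],
    [20.5, 67, 0],
    [20.5, 67, 0],
    [20.5, 67, 0],
    [20.5, 67, 0],
    [20.5, 67, 0],
    [20.5, 67, 0],
    [20.5, 67, 0],
    [20.5, 67, 0],
    [20.5, 67, 0],
    [20.5, 67, 0],
    [20.5, 67, 0],
    [20.5, 67, 0],
    [20.5, 67, 0],
    [20.5, 67, 0],
    [20.5, 67, 0],
    [20.5, 67, 0],
    [20.5, 67, 0],
    [20.5, 67, 0]
  ],
  "grip": [0, 0, 0, 0, 0, 0, 0, 0, 0, 0, 0, 0, 0, 0, 0, 0, 0, 0, 0, 0]
}}

```text
time: 1.82
position: [0.4414, 0.0915, 0.2223]
tool_rot: [0.999, 0.038, -0.001, 0.0]
ft_force: [1.0, -1.0, -0.3]
grip_width: 0.0005
```

Run:
```python
from h import *
c=robot.camera("wrist");cv2.imwrite("pics/w1.png",c["color"]);print(c["T"].round(3),c["camera_matrix"].round(0))
print(proj(c,[[.585,.059,.032],[.4863,.0966,.05],[.631,.1086,.05],robot.get_obs()["position"]]))
```

```text
[[ 0.077 -0.956 -0.283  0.52 ]
 [-0.997 -0.073 -0.022  0.096]
 [ 0.001  0.284 -0.959  0.384]
 [ 0.     0.     0.     1.   ]] [[281.   0. 319.]
 [  0. 281. 203.]
 [  0.   0.   1.]]
[[355.44312597  63.39509048]
 [316.17945287 149.14870838]
 [315.00264788   8.19846555]
 [317.54190816 249.41548585]]
```

View pics/w1.png

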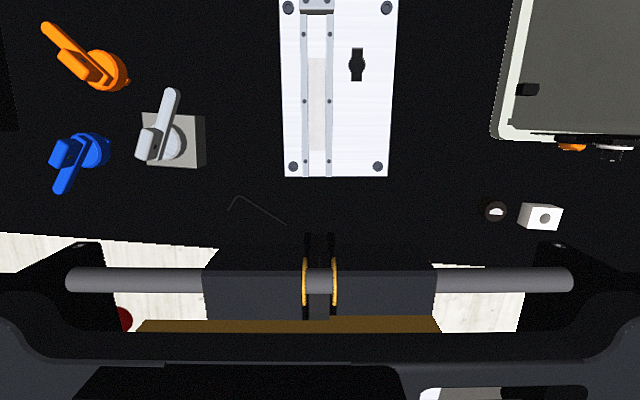

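Request:
{"fn": "carry_out", "kwargs": {
  "dr": [
    [0, 0, 0],
    [0, 0, 0],
    [0, 0, 0],
    [0, 0, 0],
    [0, 0, 0],
    [0, 0, 0],
    [0, 0, 0],
    [0, 0, 0],
    [0, 0, 0],
    [0, 0, 0],
    [0, 0, 0],
    [0, 0, 0],
    [0, 0, 0],
    [0, 0, 0],
    [0, 0, 0],
    [0, 0, 0],
    [0, 0, 0],
    [0, 0, 0],
    [0, 0, 0],
    [0, 0, 0]
  ],
  "translation": [
    [1.0, 0.15, -4],
    [2.2, 0.32, -8],
    [2.2, 0.32, -12],
    [2.2, 0.32, -15],
    [2.2, 0.32, -17],
    [2.2, 0.32, -18],
    [2.2, 0.32, -18.1],
    [2.6, 0.35, -18.1],
    [3.0, 0.38, -18.1],
    [3.4, 0.41, -18.1],
    [3.8, 0.44, -18.1],
    [4.2, 0.47, -18.1],
    [4.7, 0.51, -18.1],
    [5.2, 0.55, -18.1],
    [5.7, 0.58, -18.1],
    [6.2, 0.62, -18.1],
    [6.7, 0.66, -18.1],
    [7.2, 0.7, -18.1],
    [7.6, 0.73, -18.1],
    [7.6, 0.73, -18.1]
  ],
  "grip": [0, 0, 0, 0, 0, 0, 0, 0, 0, 0, 0, 0, 0, 0, 0, 0, 0, 0, 0, 0]
}}

```text
time: 3.53
position: [0.5188, 0.099, 0.0414]
tool_rot: [0.999, 0.038, 0.0, -0.0]
ft_force: [-4.0, -0.5, 2.4]
grip_width: 0.0006
```

Request:
{"fn": "carry_out", "kwargs": {
  "dr": [
    [0, 0, 0],
    [0, 0, 0],
    [0, 0, 0],
    [0, 0, 0]
  ],
  "translation": [
    [0.1, 0.01, 0],
    [0.2, 0.015, 0],
    [0.3, 0.022, 0],
    [0.3, 0.022, 0]
  ],
  "grip": [0, 0, 0, 0]
}}

```text
time: 3.87
position: [0.5189, 0.0991, 0.0414]
tool_rot: [0.999, 0.038, -0.002, 0.0]
ft_force: [-6.7, -1.4, 5.6]
grip_width: 0.0002
```

Request:
{"fn": "carry_out", "kwargs": {
  "dr": [
    [0, 0, 0],
    [0, 0, 0],
    [0, 0, 0],
    [0, 0, 0]
  ],
  "translation": [
    [0.1, 0.01, 0],
    [0.2, 0.015, 0],
    [0.2, 0.015, 0],
    [0.2, 0.015, 0]
  ],
  "grip": [0, 0, 0, 0]
}}

```text
time: 4.2
position: [0.5189, 0.0991, 0.0413]
tool_rot: [0.999, 0.038, -0.004, 0.0]
ft_force: [-9.6, -1.6, 7.9]
grip_width: 0.0003
```

Request:
{"fn": "carry_out", "kwargs": {
  "dr": [
    [0, 0, 0],
    [0, 0, 0],
    [0, 0, 0],
    [0, 0, 0],
    [0, 0, 0],
    [0, 0, 0],
    [0, 0, 0],
    [0, 0, 0],
    [0, 0, 0],
    [0, 0, 0]
  ],
  "translation": [
    [-0.6, 0, 0],
    [-1.2, -0.1, 0],
    [-1.5, -0.1, 0],
    [-1.5, -0.1, 2],
    [-1.5, -0.5, 6],
    [-1.5, -1.0, 10],
    [-1.5, -1.5, 14],
    [-1.5, -1.5, 16],
    [-1.5, -1.5, 16],
    [-1.5, -1.5, 16]
  ],
  "grip": [0, 0, 0, 0, 0, 0, 0, 0, 0, 0]
}}

```text
time: 5.03
position: [0.5097, 0.0842, 0.2031]
tool_rot: [0.999, 0.038, 0.003, 0.0]
ft_force: [0.4, 0.2, -0.7]
grip_width: 0.0004
```

Run:
```python
from h import *
c=robot.camera("wrist");im=c["color"];cv2.imwrite("pics/w2.png",im)
print(proj(c,[[.585,.059,.032],[.5317,.1013,.05],[.631,.1086,.05]]).round(1))
u,v=proj(c,[[.585,.059,.032]])[0].astype(int)
w=im[v-30:v+30,u-20:u+20].max(2);ys,xs=np.where(w<90);print(len(ys))
b=((im[v-30:v+30,u-20:u+20].max(2)<90)*255).astype(np.uint8)
k=max(cv2.findContours(b,0,2)[0],key=cv2.contourArea)+np.array([u-20,v-30])
print(cv2.minAreaRect(k),cv2.boundingRect(k)); r=cv2.minAreaRect(k);print(onz(c,[r[0]],.032),np.ptp(onz(c,k.reshape(-1,2),.032),axis=0))
print("tcp",robot.get_obs()["position"])
cv2.imwrite("pics/w2c.png",cv2.resize(im[20:220,230:430],None,fx=3,fy=3,interpolation=cv2.INTER_CUBIC))
```

```text
[[344.4 125.6]
 [303.9 171.4]
 [302.8  76.5]]
356
((345.5, 127.0), (30.0, 15.0), 90.0) (338, 112, 16, 31)
[[0.58354381 0.05762519 0.032     ]] [0.03400973 0.01760154 0.        ]
tcp [0.50826245 0.08433533 0.20154177]
```

View pics/w2c.png

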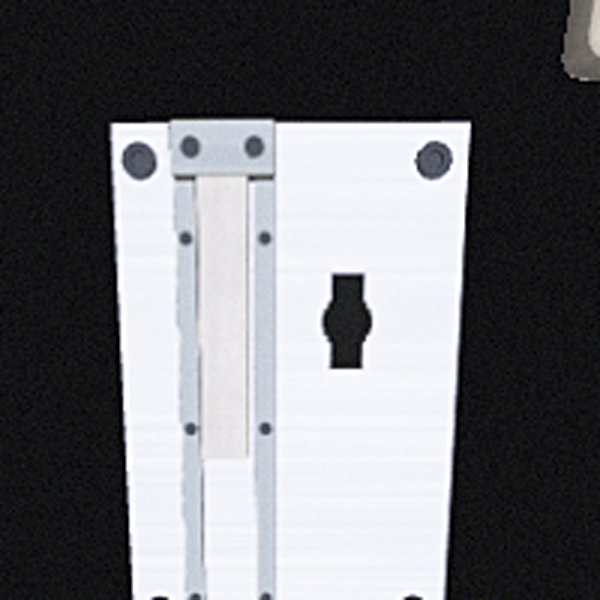

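The bar is home: its end meets the stop face at crop (225,178). The slot is at crop (347,321). Next, the hold-down.

Request:
{"fn": "carry_out", "kwargs": {
  "dr": [
    [0, 0, 0],
    [0, 0, 0],
    [0, 0, 0],
    [0, 0, 0],
    [0, 0, 0],
    [0, 0, 0],
    [0, 0, 0],
    [0, 0, 0],
    [0, 0, 0],
    [0, 0, 0]
  ],
  "translation": [
    [-9, 18.6, 0],
    [-9, 18.6, 0],
    [-9, 18.6, 0],
    [-9, 18.6, 0],
    [-9, 18.6, 0],
    [-9, 18.6, 0],
    [-9, 18.6, 0],
    [-9, 18.6, 0],
    [-9, 18.6, 0],
    [-9, 18.6, 0]
  ],
  "grip": [1, 1, 1, 1, 1, 1, 1, 1, 1, 1]
}}

```text
time: 5.92
position: [0.4186, 0.2691, 0.201]
tool_rot: [0.999, 0.037, -0.0, 0.0]
ft_force: [-0.8, 0.2, -0.0]
grip_width: 0.0593
```

Run:
```python
from h import *
c=robot.camera("wrist");im=c["color"];cv2.imwrite("pics/w3.png",im);print(robot.get_obs()["position"])
u,v=proj(c,[[.481,.27,.076]])[0].astype(int);print(u,v)
x0,y0=u-70,v-70
print(x0,y0);cv2.imwrite("pics/w3c.png",cv2.resize(im[y0:y0+140,x0:x0+140],None,fx=4,fy=4,interpolation=cv2.INTER_CUBIC))
```

```text
[0.4186706  0.26910584 0.20113749]
321 136
251 66
```

View pics/w3c.png

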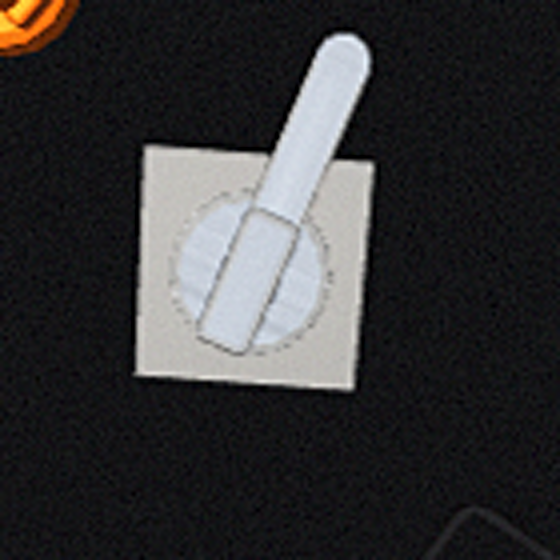

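Run:
```python
from h import *
c=robot.camera("wrist");print(c["T"][:3,3])
f=lambda L:[[251-.375+u/4,66-.375+v/4] for u,v in L]
B=onz(c,f([(252,208),(299,230),(245,354),(199,334)]),.088);print(B.round(4),"ctr",B.mean(0),"len",np.linalg.norm(np.diff(B,axis=0),axis=1).round(4))
print("yaws",[np.degrees(np.arctan2(*(d[1::-1]))).round(1) for d in (B[0]-B[3],B[1]-B[2])])
print("collar",onz(c,f([(252,271)]),.052))
A=onz(c,f([(346,34),(264,190),(316,30),(371,68),(302,222)]),.064);print("arm",A.round(4));
print("left",np.degrees(np.arctan2(*(A[2]-A[1])[1::-1])),"right",np.degrees(np.arctan2(*(A[3]-A[4])[1::-1])))
D=onz(c,f([(144,146),(374,162),(354,389),(134,376)]),.032);print("dock",D.mean(0),np.linalg.norm(np.diff(D,axis=0),axis=1))
```

```text
[0.4971186  0.27352015 0.36290288]
[[0.4987 0.2785 0.088 ]
 [0.4945 0.2671 0.088 ]
 [0.4646 0.2778 0.088 ]
 [0.4686 0.2892 0.088 ]] ctr [0.4815781  0.27814284 0.088     ] len [0.0121 0.0318 0.0121]
yaws [np.float64(-19.7), np.float64(-19.8)]
collar [[0.48261137 0.27798702 0.052     ]]
arm [[0.5415 0.2587 0.064 ]
 [0.5034 0.2761 0.064 ]
 [0.5419 0.2661 0.064 ]
 [0.5342 0.2518 0.064 ]
 [0.4963 0.2659 0.064 ]]
left -14.625655275420788 right -20.36322988503108
dock [0.48161516 0.27842132 0.032     ] [0.06428031 0.06374738 0.06483521]
```

Request:
{"fn": "carry_out", "kwargs": {
  "dr": [
    [0, 0, -0.12],
    [0, 0, -0.24],
    [0, 0, -0.36],
    [0, 0, -0.411],
    [0, 0, -0.411],
    [0, 0, -0.411],
    [0, 0, -0.411],
    [0, 0, -0.411],
    [0, 0, -0.411],
    [0, 0, -0.411],
    [0, 0, -0.411],
    [0, 0, -0.411],
    [0, 0, -0.411],
    [0, 0, -0.411],
    [0, 0, -0.411],
    [0, 0, -0.411],
    [0, 0, -0.411],
    [0, 0, -0.411],
    [0, 0, -0.411]
  ],
  "translation": [
    [2, 0.3, 0],
    [4, 0.6, 0],
    [6.33, 0.89, -2],
    [6.33, 0.89, -4],
    [6.33, 0.89, -6],
    [6.33, 0.89, -8],
    [6.33, 0.89, -10],
    [6.33, 0.89, -11.5],
    [6.33, 0.89, -12.5],
    [6.33, 0.89, -13.3],
    [6.33, 0.89, -13.9],
    [6.33, 0.89, -13.9],
    [6.33, 0.89, -13.9],
    [6.33, 0.89, -13.9],
    [6.33, 0.89, -13.9],
    [6.33, 0.89, -13.9],
    [6.33, 0.89, -13.9],
    [6.33, 0.89, -13.9],
    [6.33, 0.89, -13.9]
  ],
  "grip": [0.45, 0.45, 0.45, 0.45, 0.45, 0.45, 0.45, 0.45, 0.45, 0.45, 0.45, 0.45, 0.45, 0.1, 0.1, 0.1, 0.1, 0.1, 0.1],
  "newtons": 35
}}

```text
time: 7.6
position: [0.4814, 0.2794, 0.0629]
tool_rot: [0.986, -0.167, 0.0, -0.0]
ft_force: [1.0, 0.4, 2.8]
grip_width: 0.0136
```

Request:
{"fn": "carry_out", "kwargs": {
  "dr": [
    [0, 0, 0],
    [0, 0, 0],
    [0, 0, 0],
    [0, 0, 0],
    [0, 0, 0],
    [0, 0, 0.1],
    [0, 0, 0.2],
    [0, 0, 0.3],
    [0, 0, 0.411],
    [0, 0, 0.411],
    [0, 0, 0.411],
    [0, 0, 0.411],
    [0, 0, 0.411],
    [0, 0, 0.411]
  ],
  "translation": [
    [0, 0, 1],
    [0, 0, 3],
    [0, 0, 5],
    [0, 0, 8],
    [0, 0, 10],
    [1, -3, 10],
    [2, -6, 10],
    [3, -10, 10],
    [3.5, -13, 10],
    [3.5, -14, 10],
    [3.5, -14, 10],
    [3.5, -14, 10],
    [3.5, -14, 10],
    [3.5, -14, 10]
  ],
  "grip": [0.1, 0.1, 0.1, 0.1, 0.1, 0.1, 0.1, 0.1, 0.1, 0.1, 0.1, 0.1, 0.1, 0.1]
}}

```text
time: 8.77
position: [0.5157, 0.1406, 0.1626]
tool_rot: [0.999, 0.039, -0.0, -0.0]
ft_force: [-0.6, -0.0, -1.2]
grip_width: 0.0137
```

```bash
cat >> h.py <<'E'
def slot(c,g=(.584,.058,.032)):
    im=c["color"];u,v=proj(c,[g])[0].astype(int)
    b=((im[v-30:v+30,u-24:u+24].max(2)<100)*255).astype(np.uint8)
    k=max(cv2.findContours(b,0,2)[0],key=cv2.contourArea)+np.array([u-24,v-30])
    P=onz(c,k.reshape(-1,2),.032);r=cv2.minAreaRect((P[:,:2]*1e3).astype(np.float32))
    return (u,v),r
E
python3 - <<'E'
from h import *
o=robot.get_obs();print(o["position"],2*np.arctan2(o["tool_rot"][1],o["tool_rot"][0]),o["grip_width"])
c=robot.camera("wrist");im=c["color"];print(slot(c))
print(slot(robot.camera("top")))
cv2.imwrite("pics/w4.png",cv2.resize(im[40:360,150:550],None,fx=2,fy=2,interpolation=cv2.INTER_CUBIC))
E
```

```text
[0.51571513 0.14064847 0.16256477] 0.07702648545043805 0.013674632432555758
((np.int64(403), np.int64(137)), ((583.8595581054688, 57.70865249633789), (33.8707389831543, 18.534671783447266), 4.667983531951904))
((np.int64(321), np.int64(179)), ((586.5678100585938, 12.204896926879883), (16.9891414642334, 143.36843872070312), 89.49835968017578))
```

View pics/w4.png

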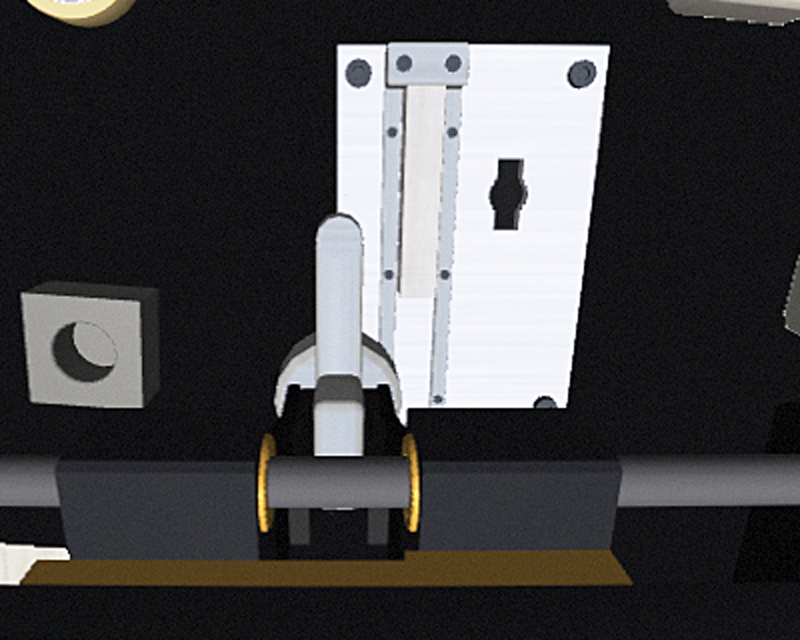

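Run:
```python
from h import *
c=robot.camera("wrist");im=c["color"];o=robot.get_obs();p=o["position"]
f=lambda L:[[150-.25+u/2,40-.25+v/2] for u,v in L]
y=.076;a=np.array([np.cos(y),np.sin(y),0])
T=onz(c,f([(340,213)]),p[2]+.0011)[0];E=onz(c,f([(316.5,300),(361,300)]),p[2]+.0011)
print("tip",T,"axis from tip",T-.064*a,"tcp",p,"armwidth",np.linalg.norm(E[0]-E[1]),"mid",E.mean(0), "lateral off",[(q-p)@[-a[1],a[0],0] for q in (T,E.mean(0))])
print(slot(c))
```

```text
tip [0.57995871 0.14363453 0.16363845] axis from tip [0.51614346 0.13877521 0.16363845] tcp [0.5159265  0.14043346 0.16253845] armwidth 0.013083849961279273 mid [0.55479847 0.14202439 0.16363845] lateral off [np.float64(-0.001669939761160478), np.float64(-0.0013650875129506293)]
((np.int64(403), np.int64(137)), ((584.0477905273438, 57.66388702392578), (33.87105178833008, 18.449766159057617), 4.694887161254883))
```

Request:
{"fn": "carry_out", "kwargs": {
  "dr": [
    [0, 0, 0],
    [0, 0, 0],
    [0, 0, 0],
    [0, 0, 0],
    [0, 0, 0],
    [0, 0, 0],
    [0, 0, 0],
    [0, 0, 0],
    [0, 0, 0],
    [0, 0, 0]
  ],
  "translation": [
    [2.2, -2.7, 0],
    [4.5, -5.4, 0],
    [6.79, -8.12, 0],
    [6.79, -8.12, -2],
    [6.79, -8.12, -4],
    [6.79, -8.12, -5.5],
    [6.79, -8.12, -6.5],
    [6.79, -8.12, -6.5],
    [6.79, -8.12, -6.5],
    [6.79, -8.12, -6.5]
  ],
  "grip": [0.1, 0.1, 0.1, 0.1, 0.1, 0.1, 0.1, 0.1, 0.1, 0.1]
}}

```text
time: 9.75
position: [0.5849, 0.0585, 0.0984]
tool_rot: [0.999, 0.038, 0.001, 0.0]
ft_force: [0.5, -0.4, -1.7]
grip_width: 0.0136
```

Request:
{"fn": "carry_out", "kwargs": {
  "dr": [
    [0, 0, 0],
    [0, 0, 0],
    [0, 0, 0],
    [0, 0, 0],
    [0, 0, 0],
    [0, 0, 0]
  ],
  "translation": [
    [0, 0, -0.5],
    [0, 0, -1.0],
    [0, 0, -1.4],
    [0, 0, -1.7],
    [0, 0, -1.7],
    [0, 0, -1.7]
  ],
  "grip": [0.1, 0.1, 0.1, 0.1, 0.1, 0.1]
}}

```text
time: 10.25
position: [0.5839, 0.058, 0.0802]
tool_rot: [0.999, 0.038, -0.0, -0.0]
ft_force: [-0.4, 0.6, -2.0]
grip_width: 0.014
```

Request:
{"fn": "carry_out", "kwargs": {
  "dr": [
    [0, 0, 0],
    [0, 0, 0],
    [0, 0, 0],
    [0, 0, 0]
  ],
  "translation": [
    [0, 0, -0.2],
    [0, 0, -0.4],
    [0, 0, -0.6],
    [0, 0, -0.6]
  ],
  "grip": [0.1, 0.1, 0.1, 0.1]
}}

```text
time: 10.58
position: [0.5839, 0.058, 0.0741]
tool_rot: [0.999, 0.038, -0.0, -0.0]
ft_force: [0.7, -0.1, -2.2]
grip_width: 0.0134
```

Request:
{"fn": "carry_out", "kwargs": {
  "dr": [
    [0, 0, 0],
    [0, 0, 0],
    [0, 0, 0],
    [0, 0, 0]
  ],
  "translation": [
    [0, 0, -0.2],
    [0, 0, -0.4],
    [0, 0, -0.6],
    [0, 0, -0.6]
  ],
  "grip": [0.1, 0.1, 0.1, 0.1]
}}

```text
time: 10.92
position: [0.5839, 0.0581, 0.0681]
tool_rot: [0.999, 0.038, -0.0, -0.0]
ft_force: [0.6, -0.1, -3.2]
grip_width: 0.0135
```

Request:
{"fn": "carry_out", "kwargs": {
  "dr": [
    [0, 0, 0],
    [0, 0, 0],
    [0, 0, 0],
    [0, 0, 0]
  ],
  "translation": [
    [0, 0, -0.2],
    [0, 0, -0.35],
    [0, 0, -0.48],
    [0, 0, -0.48]
  ],
  "grip": [0.1, 0.1, 0.1, 0.1]
}}

```text
time: 11.25
position: [0.5841, 0.0581, 0.0635]
tool_rot: [0.999, 0.038, -0.0, -0.0]
ft_force: [0.1, 0.5, -2.2]
grip_width: 0.0138
```

Request:
{"fn": "carry_out", "kwargs": {
  "dr": [
    [0, 0, 0],
    [0, 0, 0],
    [0, 0, 0]
  ],
  "translation": [
    [0, 0, -0.05],
    [0, 0, -0.1],
    [0, 0, -0.1]
  ],
  "grip": [0.1, 0.1, 0.1]
}}

```text
time: 11.5
position: [0.5842, 0.0581, 0.0629]
tool_rot: [0.999, 0.038, 0.0, -0.0]
ft_force: [0.2, 0.7, -0.8]
grip_width: 0.0137
```

Request:
{"fn": "carry_out", "kwargs": {
  "dr": [
    [0, 0, 0],
    [0, 0, 0],
    [0, 0, 0],
    [0, 0, 0],
    [0, 0, 0],
    [0, 0, 0],
    [0, 0, 0]
  ],
  "translation": [
    [0, 0, 0],
    [0, 0, 0],
    [0, 0, 0],
    [0, 0, 0],
    [0, 0, 0],
    [0, 0, 0],
    [0, 0, 0]
  ],
  "grip": [0.25, 0.25, 0.25, 0.1, 0.1, 0.1, 0.1],
  "newtons": 15
}}

```text
time: 12.08
position: [0.5842, 0.0581, 0.0628]
tool_rot: [0.999, 0.038, 0.0, 0.0]
ft_force: [0.3, 0.5, 0.7]
grip_width: 0.0136
```

Request:
{"fn": "carry_out", "kwargs": {
  "dr": [
    [0, 0, 0.05],
    [0, 0, 0.12],
    [0, 0, 0.2],
    [0, 0, 0.2]
  ],
  "translation": [
    [0, 0, 0],
    [0, 0, 0],
    [0, 0, 0],
    [0, 0, 0]
  ],
  "grip": [0.1, 0.1, 0.1, 0.1]
}}

```text
time: 12.42
position: [0.5832, 0.0586, 0.0629]
tool_rot: [0.99, 0.138, -0.001, -0.001]
ft_force: [-1.6, 1.5, 3.1]
grip_width: 0.0142
```

Request:
{"fn": "carry_out", "kwargs": {
  "dr": [
    [0, 0, 0.1],
    [0, 0, 0.2],
    [0, 0, 0.3],
    [0, 0, 0.4],
    [0, 0, 0.5],
    [0, 0, 0.6],
    [0, 0, 0.7],
    [0, 0, 0.8],
    [0, 0, 0.9],
    [0, 0, 1.0],
    [0, 0, 1.1],
    [0, 0, 1.2],
    [0, 0, 1.3],
    [0, 0, 1.35],
    [0, 0, 1.37],
    [0, 0, 1.37],
    [0, 0, 1.37],
    [0, 0, 1.37]
  ],
  "translation": [
    [0, 0, 0],
    [0, 0, 0],
    [0, 0, 0],
    [0, 0, 0],
    [0, 0, 0],
    [0, 0, 0],
    [0, 0, 0],
    [0, 0, 0],
    [0, 0, 0],
    [0, 0, 0],
    [0, 0, 0],
    [0, 0, 0],
    [0, 0, 0],
    [0, 0, 0],
    [0, 0, 0],
    [0, 0, 0],
    [0, 0, 0],
    [0, 0, 0]
  ],
  "grip": [0.1, 0.1, 0.1, 0.1, 0.1, 0.1, 0.1, 0.1, 0.1, 0.1, 0.1, 0.1, 0.1, 0.1, 0.1, 0.1, 0.1, 0.1]
}}

```text
time: 13.92
position: [0.5808, 0.0596, 0.0629]
tool_rot: [0.681, 0.732, -0.001, -0.003]
ft_force: [-5.8, 4.0, 7.7]
grip_width: 0.014
```

Run:
```python
from h import *
o=robot.get_obs();print(o["position"],2*np.arctan2(o["tool_rot"][1],o["tool_rot"][0]),o["moment"],o["ft_force"],o["q"])
```

```text
[0.58082523 0.05963921 0.06294854] 1.6424410244478476 [ 0.76909298  0.90251932 -0.12023256] [-5.7773187   3.96037979  7.69894095] [-0.08996536  0.69674953  1.65487405  0.00266252  0.79698885 -0.16347749]
```

Request:
{"fn": "carry_out", "kwargs": {
  "dr": [
    [0, 0, 0],
    [0, 0, 0],
    [0, 0, 0]
  ],
  "translation": [
    [-0.15, 0.08, 0],
    [-0.3, 0.15, 0],
    [-0.3, 0.15, 0]
  ],
  "grip": [0.1, 0.1, 0.1]
}}

```text
time: 14.17
position: [0.5806, 0.06, 0.0629]
tool_rot: [0.68, 0.733, -0.0, -0.0]
ft_force: [-2.6, 1.5, 3.1]
grip_width: 0.0141
```

Request:
{"fn": "carry_out", "kwargs": {
  "dr": [
    [0, 0, 0],
    [0, 0, 0],
    [0, 0, 0],
    [0, 0, 0],
    [0, 0, 0],
    [0, 0, 0],
    [0, 0, 0],
    [0, 0, 0],
    [0, 0, 0],
    [0, 0, 0],
    [0, 0, 0],
    [0, 0, 0],
    [0, 0, 0],
    [0, 0, 0]
  ],
  "translation": [
    [-0.1, 0.05, 0],
    [-0.1, 0.05, 0],
    [-0.1, 0.05, 0],
    [-0.1, 0.05, 0],
    [-0.1, 0.05, 1],
    [-0.1, 0.05, 2],
    [-0.1, 0.05, 4],
    [-0.1, 0.05, 7],
    [-0.1, 0.05, 10],
    [-0.1, 0.05, 13],
    [-0.1, -2, 16],
    [-0.1, -4, 16],
    [-0.1, -4, 16],
    [-0.1, -4, 16]
  ],
  "grip": [0.1, 0.45, 0.45, 0.45, 0.45, 0.45, 0.45, 0.45, 0.45, 0.45, 0.45, 0.45, 0.45, 0.45]
}}

```text
time: 15.33
position: [0.5804, 0.0188, 0.2243]
tool_rot: [0.681, 0.732, 0.001, 0.001]
ft_force: [0.4, 0.4, 0.7]
grip_width: 0.0393
```

Run:
```python
from h import *
c=robot.camera("wrist");im=c["color"];cv2.imwrite("pics/w5.png",im);print(robot.get_obs()["position"])
cv2.imwrite("pics/w5c.png",cv2.resize(im[20:220,210:460],None,fx=3,fy=3,interpolation=cv2.INTER_CUBIC))
```

```text
[0.57978394 0.01951811 0.22328349]
```

View pics/w5c.png

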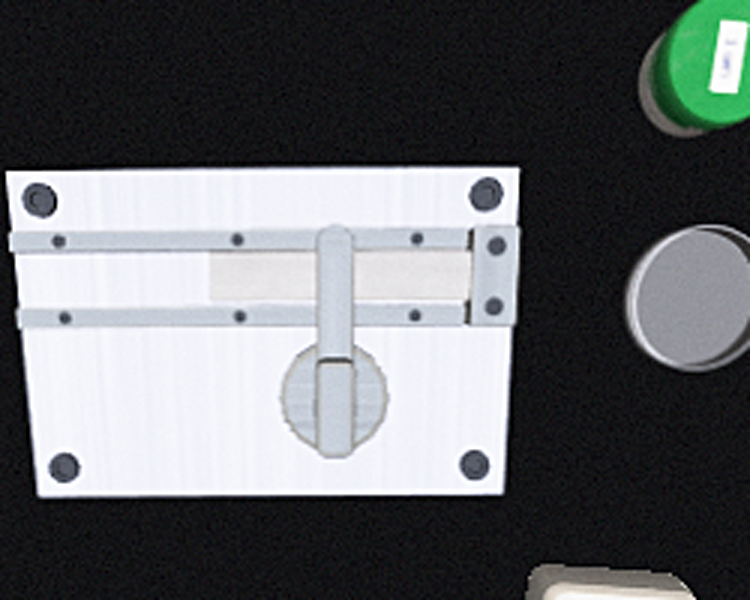

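Run:
```python
from h import *
c=robot.camera("wrist")
f=lambda L:[[210-1/3+u/3,20-1/3+v/3] for u,v in L]
def yaw(L,z):
    P=onz(c,f(L),z);d=P[1]-P[0];return np.degrees(np.arctan2(d[1],d[0])).round(2),np.linalg.norm(d).round(4)
print("plate",yaw([(6,171),(519,168)],.032),yaw([(38,496),(504,494)],.032))
print("screws",yaw([(40,200),(486,194)],.032),yaw([(64,467),(475,465)],.032),"rail",yaw([(59,241),(417,239)],.038),yaw([(65,317),(415,315)],.038))
print("bar edges",yaw([(215,300),(468,297)],.05))
print("arm",yaw([(317.5,350),(317,240)],.064),yaw([(353,350),(353,240)],.064))
T=onz(c,f([(335,226)]),.064);print("block ctr",onz(c,f([(335,409)]),.088),"collar",onz(c,f([(334.5,398)]),.052),"tip",T)
print("bar end",onz(c,f([(471,274)]),.05),"stop face top",onz(c,f([(473,274)]),.05),"bar rear",onz(c,f([(210,276)]),.05))
```

```text
plate (np.float64(4.47), np.float64(0.1991)) (np.float64(4.46), np.float64(0.2002))
screws (np.float64(4.89), np.float64(0.1744)) (np.float64(4.49), np.float64(0.1747)) rail (np.float64(4.45), np.float64(0.1393)) (np.float64(4.48), np.float64(0.1394))
bar edges (np.float64(4.91), np.float64(0.0966))
arm (np.float64(94.32), np.float64(0.0387)) (np.float64(94.71), np.float64(0.0387))
block ctr [[0.58030276 0.05939023 0.088     ]] collar [[0.58048497 0.0592206  0.052     ]] tip [[0.57579211 0.12150016 0.064     ]]
bar end [[0.62858992 0.10940602 0.05      ]] stop face top [[0.62934741 0.10946426 0.05      ]] bar rear [[0.5299397  0.10133406 0.05      ]]
```

Run:
```python
from h import *
a=cv2.imread("pics/top0.png");b=robot.camera("top")["color"]
d=(cv2.absdiff(a,b).max(2)>70)[90:260,160:270];print("diff px dock/bystander area",d.sum())
print(robot.get_obs()["ft_force"],robot.get_obs()["time"]);print(robot.hand_in())
```

```text
diff px dock/bystander area 125
[ 0.5544373  -0.59994992 -0.32298125] 15.4833
the job is handed in; nothing more can be done
None
```

The bar is home and the hold-down is locked square across it. I handed the job in at about 15.5 s of the 66 s allowed.

- **Bar:** I pushed it along the channel until it stalled on the end stop at about 10 N. The last wrist picture shows its end at the stop, with a measured gap under 1 mm, which is less than one pixel there.
- **Hold-down:** I took the steel-grey one from the parking block, not the orange or blue look-alikes, and lowered its head through the slot with only a few newtons on the wrist. It came down to the same tool height it had on the parking block (62.9 mm). The parking block and plate are equally high, so the collar sits flat.
- **Swing:** I turned it a quarter turn in the grip, then let go and lifted clear. The arm measured 94.5° against 4.5° for the fixture, so it is square to about 0.2°, and the axis reads upright.

**Checks that disagreed or stayed thin:**
- During the turn the tool drifted about 3 mm, with up to about 10 N on the wrist. I took most of that force off before letting go.
- The slot's position from the wrist camera was about 1.5 mm off sideways, so I corrected it using the part in the grip.
- The before/after check of part of the bench (the parking block and the things around it) showed 125 changed pixels, which I put down to the hold-down's removal but did not look at closely. It did not cover the aluminium block or the puck. I saw no contact with anything else.

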